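Set the warming tray and start it

TASK

Switch on the warming tray under the white mug: with light fingertip pressure, and without gripping anything, turn the tray's big knurled dial click by click until its white pointer line has clicked in at the long mark, and only then press the round start key beside the dial fully down and let it come up again. Do not lift, shift or tip the mug or the other things standing about.

Things in the scene. Friction and masses are not known exactly. Their poses are not given: they have to be found in the camera images.
- tray: steel warming tray, 280 (x) by 330 (y) by 50 mm high, fixed. Origin: centre of its underside, on the worktop (z = 0); x points to its far side, y to its left seen from the robot, z up. Near half: steel panel (top at z = 50 mm), dial axis at x -78, y +55 mm, start key at x -78, y -90 mm; far half: black plate (x -9 to 131 mm, top at 51 mm) under the mug
- dial_top (a point): centre of the dial's flat top face, on its upright axis, 70 mm above the worktop: black rubber disc, 92 mm in diameter, finely ribbed rim, too wide to grip. On a sprung spindle: pressed, it sinks up to 6 mm (4 N at first touch plus 1.2 N per mm) and springs back. A fingertip pressed 4 to 5 mm down, 25 to 38 mm from the axis, and moved in an arc turns it by friction
- dial_unit: the dial's sprung spindle together with the dial it carries; origin on the dial's axis at panel height (20 mm below the dial's top)
- dial (a joint): angle of the dial (rad), growing clockwise as seen from above. Six click positions 0, 0.524, 1.047, 1.571, 2.094, 2.618, one at each mark; the long mark is 2.094. End stops just outside the first and last. It starts at one of the first three; each click takes about 0.05 N m to overcome, and when let go the dial springs to the nearest click
- dial_pointer (a point): outer part of the white pointer line on the dial's top face, 42 mm from the axis. At joint value 0 it lies 75 degrees counter-clockwise (seen from above) from the tray's x direction
- long_mark (a point): the long black mark (14 x 5 mm, the others 5 x 3 mm) on the panel, 58 mm from the dial's axis, 45 degrees clockwise from the tray's x direction. It is the fifth of six marks counted clockwise, spaced 30 degrees
- start_key_top (a point): centre of the top of the round grey start key, 32 mm in diameter, 72 mm above the worktop, standing 10 mm proud of its black housing (48 mm in diameter, 12 mm high) on the panel; pressed straight down 6 mm
- start_key (a joint): travel of the start key (m): 0 up, 0.006 fully down; spring, 5 N when fully down, comes up by itself
- white_mug: loose white mug, 82 mm in diameter, 94 mm high, handle on its far side from the dial; stands on the tray's black plate. Origin: about the centre of its underside; z up
- spoon: loose teaspoon, 132 x 26 x 11 mm, on the worktop to the right of the tray. Origin under its middle
- spice: loose spice jar, 45 mm in diameter, 106 mm high, right of the tray. Origin: centre of its underside
- shaker: loose salt shaker, 44 mm in diameter, 90 mm high, right of the tray. Origin: centre of its underside
- tin: loose round food tin, 75 mm in diameter, 58 mm high, right of the tray. Origin: centre of its underside
- pepper: loose pepper mill, 58 mm in diameter, 170 mm high, far right of the tray. Origin: centre of its underside

How it is judged:
By the outcome, as a careful person would: the job done as asked, in the order asked, and still so for the second after the job is handed in, with the robot touching nothing.
It also fails if it takes over 45 s, if anything falls off the work surface, if the arm or the gripper's body presses on something with over 40 N, if the wrist force passes 120 N, or if a joint passes its speed limit or range.

ROBOT

A 6-joint arm with a two-finger parallel gripper is mounted at the origin on a cart in front of the work surface, level with it; the furniture and walls round the work are solid. World frame = base frame: x ahead of the robot, y to its left, z up, the work surface at z = 0. Lengths are in m, angles in degrees, forces in N, time in s.
With the tool pointing down it reaches from about 0.4 to 0.825 m from the base axis. Payload 7 kg.
Tool frame: the origin (TCP) lies midway between the tips of the shut fingers; the grasp point (between the pads) lies 19 mm behind it; z points along the fingers, y is the line along which they close (so a half turn about z gives the same grasp; the last joint's range is limited). The gripper opens to 88 mm and grips with 3 to 60 N. Pads are 19 mm wide; open, the fingers measure 130 mm over their backs; the gripper's body (78 mm by 193 mm) begins 47 mm behind the grasp point.
Start: joints at [81.022, 20.546, 0.682, 0, -70.136, -16.507], TCP at [0.29, 0.609, 0.227] pointing down, gripper open.
Joint ranges: [-176.03, 176.03], [-82.01, 121.73], [-58.28, 71.71], [-173.87, 95.51], [-174.79, -0.11], [-173.66, 173.66]. Speed limits (degrees/s): [136.94, 136.94, 172.46, 180, 180, 180].

INTERFACE

Orientations are given as [roll, pitch, yaw] about the fixed x, y, z axes, in that order (R = Rz(yaw) Ry(pitch) Rx(roll)).
In Python, from plant import ctrl gives the robot as it stands. The module is installed in compiled form; this text tells all that it offers.
- The arm moves only by the tool send_rows, never from a script. Its argument "plan" is a list that holds one entry, the list of rows, each a list of 6 numbers: the shift along the tool's x, y, z in fractions of the full range, 1 being 0.75 m, then the turn, a rotation vector about the tool's x, y, z in a scale on which 1.0 is 180 degrees. A call has 1 to 8 rows; each row is the pose to reach, as a shift and turn from the pose commanded when the call began, along the tool's axes at that moment; what a row does not reach only later rows make up. A row lasts 1/12 s, in which the tool goes at most 41.7 mm and 7.16 degrees, less where a joint would pass 70% of its speed; a pose out of reach is approached as far as the arm can. A shift or turn number past 1, either way, is cut back to 1. A call with a gripper value outside its range is refused whole. "fingers" is the opening, from 0 (shut) to 1 (fully open), set as the call begins (left out, the last holds). The fingers move at their own pace and stop on an object; the grip force is fixed at half the most. Time passes only in rows, so rows that repeat a pose let the fingers close. It gives the time, the measured TCP pose, the force, the opening and the grip force at its end, in the units of the state.
- ctrl.get_obs(): the state, without advancing time (a new reading comes with each control period).
- ctrl.snapshot(name): name is "side" or "top" or "wrist"; returns a dict with "img" (480x640x3 uint8, red, green, blue), "K" (3x3 intrinsics, pixels), "pose" (4x4, takes a point from camera to world coordinates). Camera axes: x right, y down, z forward; pixel columns grow to the right and rows downward; lengths in m; the calibration is good to about 2 mm. A picture is of the moment at which its call begins. There is no depth.
- ctrl.close_job(): hands the job in; it is judged then, once.
The state is a dict: "clock": time; "joint_pos": joint angles; "qvel": joint speeds; "tau": joint torques, N m; "tool_pos": TCP position; "orientation": TCP orientation; "force": force on the tool from outside, world axes, zero at the start; "moment": the same for the moment, N m; "opening": finger opening in m; "gripper_force": force on a finger pad.
Only numpy, scipy, OpenCV 4.12 (cv2) and the standard library are available. Lean on these libraries where they do the work, as an engineer would, in place of code of your own. Each camera call takes 0.05 s, during which the arm holds its last target. There are 200 camera calls.

## Working session

There is one attempt and no reset: what is moved stays moved. The work goes in short steps, Python scripts to look and compute and a tool call to move; the robot and the scene stay as the last step left them, time stands still between calls to the robot, and variables do not carry over. Pictures are saved under pics/ and viewed, at most 10 in all, crops included, and the job is handed in when it is done.

Besides the shell and the picture viewer there is one more tool, called after "Emit:" in YAML: its name, and indented under it one key for each argument. send_rows: Moves the arm, as the interface text tells. Its arguments: {"type":"object","properties":{"plan":{"type":"array","items":{"type":"array","items":{"type":"array","items":{"type":"number"}}}},"fingers":{"type":"number"}},"required":["plan"]}

```bash
mkdir -p pics; cat > h.py <<'E'
import numpy as np, cv2
from plant import ctrl
def snap(n,f):
    s=ctrl.snapshot(n); cv2.imwrite('pics/'+f+'.png',s['img'][:,:,::-1]); np.savez('pics/'+f,**{k:s[k] for k in('img','K','pose')}); return s
def ray(s,uv,z):
    d=s['pose'][:3,:3]@np.linalg.solve(s['K'],[uv[0],uv[1],1.]); c=s['pose'][:3,3]; return c+d*(z-c[2])/d[2]
def proj(s,p):
    P=np.linalg.inv(s['pose']); q=s['K']@(P[:3,:3]@p+P[:3,3]); return q[:2]/q[2]
E
python3 - <<'E'
from h import *
for n in('top','side'):
    s=snap(n,n+'1'); print(n,s['pose'].round(3).tolist(),s['K'].round(0).tolist())
print(ctrl.get_obs())
E
```

```text
top [[0.006, -0.995, 0.099, 0.406], [-1.0, -0.005, 0.011, -0.277], [-0.011, -0.099, -0.995, 1.095], [0.0, 0.0, 0.0, 1.0]] [[506.0, 0.0, 314.0], [0.0, 506.0, 239.0], [0.0, 0.0, 1.0]]
side [[-0.899, -0.174, 0.402, 0.145], [-0.438, 0.327, -0.838, 0.47], [0.014, -0.929, -0.37, 0.402], [0.0, 0.0, 0.0, 1.0]] [[560.0, 0.0, 331.0], [0.0, 560.0, 240.0], [0.0, 0.0, 1.0]]
{'clock': 0.1, 'joint_pos': array([ 8.10199460e+01,  2.05902926e+01,  6.38722920e-01, -1.80084263e-02,
       -7.01357218e+01, -1.65107415e+01]), 'qvel': array([ 0.02272359, -0.08093128,  0.09499658,  0.07040233, -0.05010633,
        0.05742788]), 'tau': array([-1.71730015e-03, -5.84162164e+01,  2.93752939e+01,  7.01558724e+00,
        1.02315238e-02, -3.62119977e-05]), 'tool_pos': array([0.29029049, 0.60890324, 0.22567981]), 'orientation': array([ 1.79911496e+02, -8.57846106e-03, -2.54969209e+01]), 'force': array([-0.47987376, -0.67986938, -0.48436782]), 'moment': array([-0.04744569, -0.0429397 , -0.04315672]), 'gripper_force': 0.0, 'opening': 0.0876283093987477}
```

View pics/top1.png

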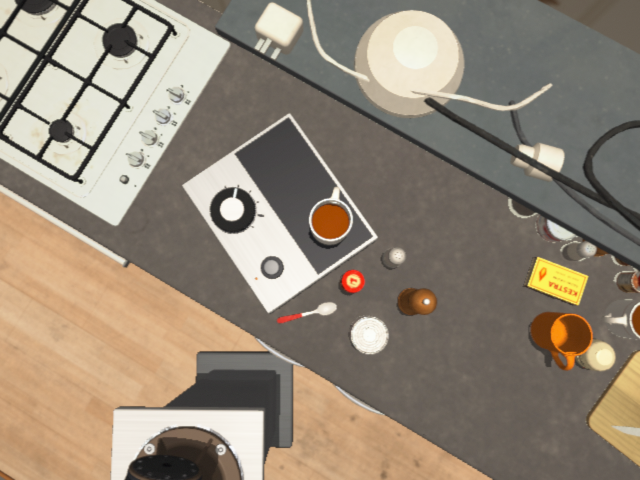

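View pics/side1.png

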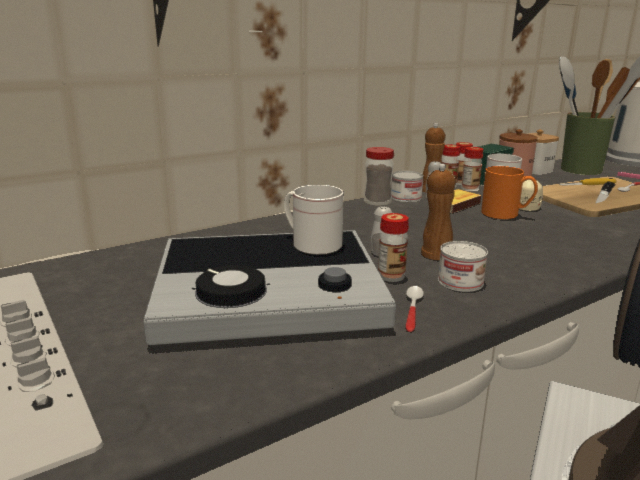

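The top view shows the tray turned about -56°. Its corners are near (184,186), (290,115), (376,237) and (270,311), the dial is at (233,208) with its pointer up at about (236,190), the key is at (271,267), and the mug is at (330,220). The side view agrees.

```bash
cat > m.py <<'E'
from h import *
s=dict(np.load('pics/top1.npz')); im=s['img']
# dial: dark blob on steel panel
g=cv2.cvtColor(im,cv2.COLOR_RGB2GRAY)
m=(g<60).astype(np.uint8); m[:, :205]=0; m[:,262:]=0; m[:180]=0; m[240:]=0
n,l,st,c=cv2.connectedComponentsWithStats(m)
i=1+np.argmax(st[1:,4]); pts=cv2.findContours((l==i).astype(np.uint8),cv2.RETR_EXTERNAL,cv2.CHAIN_APPROX_NONE)[0][0]
h=cv2.convexHull(pts)[:,0]; W=np.array([ray(s,p,.07)[:2] for p in h.astype(float)])
(cx,cy),r=cv2.minEnclosingCircle(W.astype(np.float32)); print('dial',cx,cy,r)
# steel panel + plate corners -> refined from guess
cor=np.array([[184,186],[290,115],[376,237],[270,311]],np.float32).reshape(-1,1,2)
cor=cv2.cornerSubPix(g,cor,(5,5),(-1,-1),(3,50,.01))[:,0]
C=np.array([ray(s,p,.05)[:2] for p in cor]); print(cor.round(1).tolist(),C.round(4).tolist())
for a in range(4): print(np.linalg.norm(C[a]-C[(a+1)%4]).round(4),end=' ')
mod=np.array([[-.14,.165],[.14,.165],[.14,-.165],[-.14,-.165]])
A=mod-mod.mean(0);B=C-C.mean(0); th=np.arctan2((A[:,0]*B[:,1]-A[:,1]*B[:,0]).sum(),(A*B).sum())
R=np.array([[np.cos(th),-np.sin(th)],[np.sin(th),np.cos(th)]]); o=C.mean(0)
print('\nyaw',np.degrees(th),'o',o,'res',(C-o-A@R.T).round(4).tolist())
D=o+R@[-.078,.055]; K=o+R@[-.078,-.09]; print('dial',D,'key',K, np.hypot(*D),np.hypot(*K))
for a,d in(('top1',1),('side1',1)):
    t=dict(np.load(f'pics/{a}.npz'))
    # polar unwrap profile of dial top at 42 mm and panel marks at 58 mm, angle ccw from tray x
    gg=cv2.cvtColor(t['img'],cv2.COLOR_RGB2GRAY).astype(np.float32)
    for rr,z,nm in((.042,.07,'ptr'),(.038,.07,'ptr'),(.058,.05,'marks')):
        an=np.arange(-180,180,5); P=[proj(t,np.r_[D+R@(rr*np.array([np.cos(np.radians(q)),np.sin(np.radians(q))])),z]) for q in an]
        P=np.array(P,np.float32); v=cv2.remap(gg,P[:,0].copy().reshape(1,-1),P[:,1].copy().reshape(1,-1),1)[0]
        print(a,nm,[(int(q),int(x)) for q,x in zip(an,v) if -80<q<105])
x,y=190,160
cv2.imwrite('pics/crop.png',cv2.resize(im[x-15:x+115,y+15:y+145,::-1],None,fx=4.5,fy=4.5,interpolation=2))
E
python3 m.py
```

```text
dial 0.5660321116447449 -0.09811914712190628 0.04591110721230507
[[181.60000610351562, 184.89999389648438], [288.70001220703125, 114.30000305175781], [376.79998779296875, 236.8000030517578], [268.0, 312.70001220703125]] [[0.622, 0.0139], [0.7756, -0.2102], [0.514, -0.3961], [0.3565, -0.1722]]
0.2717 0.3209 0.2738 0.3242 
yaw -54.97169081445292 o [ 0.56698448 -0.19115658] res [[0.0002, -0.0043], [-0.0069, 0.0009], [0.0017, 0.0044], [0.0049, -0.001]]
dial [ 0.56725173 -0.09571587] key [ 0.44851579 -0.17894313] 0.575270414370356 0.48289445607432235
top1 ptr [(-75, 41), (-70, 42), (-65, 42), (-60, 43), (-55, 43), (-50, 42), (-45, 42), (-40, 42), (-35, 43), (-30, 43), (-25, 43), (-20, 43), (-15, 43), (-10, 43), (-5, 42), (0, 44), (5, 43), (10, 44), (15, 43), (20, 44), (25, 44), (30, 44), (35, 45), (40, 113), (45, 230), (50, 109), (55, 43), (60, 45), (65, 45), (70, 46), (75, 45), (80, 43), (85, 48), (90, 47), (95, 48), (100, 46)]
top1 ptr [(-75, 42), (-70, 43), (-65, 44), (-60, 43), (-55, 43), (-50, 42), (-45, 44), (-40, 44), (-35, 44), (-30, 42), (-25, 43), (-20, 43), (-15, 43), (-10, 43)
[... 1126 characters left out ...]
 28), (-35, 31), (-30, 31), (-25, 33), (-20, 31), (-15, 31), (-10, 31), (-5, 33), (0, 33), (5, 35), (10, 33), (15, 33), (20, 33), (25, 33), (30, 32), (35, 35), (40, 56), (45, 172), (50, 160), (55, 49), (60, 31), (65, 30), (70, 29), (75, 32), (80, 30), (85, 32), (90, 31), (95, 30), (100, 30)]
side1 marks [(-75, 167), (-70, 169), (-65, 166), (-60, 165), (-55, 149), (-50, 45), (-45, 32), (-40, 31), (-35, 32), (-30, 32), (-25, 34), (-20, 93), (-15, 174), (-10, 189), (-5, 192), (0, 191), (5, 188), (10, 193), (15, 193), (20, 190), (25, 183), (30, 68), (35, 31), (40, 31), (45, 32), (50, 32), (55, 31), (60, 37), (65, 143), (70, 155), (75, 108), (80, 166), (85, 164), (90, 163), (95, 165), (100, 165)]
```

View pics/crop.png

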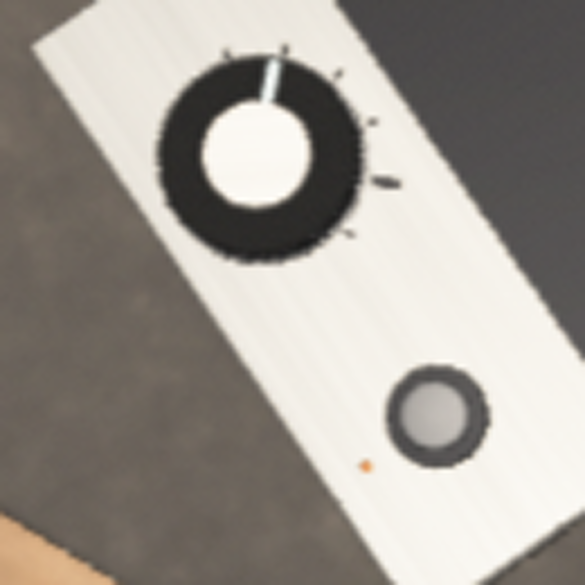

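The crop shows the pointer at the second mark, +45° from tray x (joint 0.524), and the long mark at (385,182) at -45°. So the dial needs three clicks clockwise (90°). The key is at crop (433,413).

```bash
cat >> h.py <<'E'
from scipy.spatial.transform import Rotation as Ro
D=np.array([.5665,-.097])
def shift(p,cur=None,rpy=None):
    o=ctrl.get_obs(); R=Ro.from_euler('xyz',o['orientation'] if rpy is None else rpy,degrees=True)
    return (R.inv().apply(np.array(p)-(o['tool_pos'] if cur is None else cur))*100).round(2)
def st():
    o=ctrl.get_obs(); print({k:np.round(o[k],4).tolist() for k in('clock','tool_pos','orientation','joint_pos','force','opening')})
E
python3 - <<'E'
from h import *
s=dict(np.load('pics/top1.npz')); im=s['img']
print('key top',ray(s,(271.2,266.8),.072),'mug',ray(s,(330,221),.145))
# key top in grey blob
a=np.radians(125); p=np.r_[D+.032*np.array([np.cos(a),np.sin(a)]),.11]
print(p,shift(p,[.29,.609,.227],[180,0,-25.5]))
E
```

```text
key top [ 0.44962003 -0.17958434  0.072     ] mug [ 0.5337986 -0.29688    0.145    ]
[ 0.54814555 -0.07078713  0.11      ] [52.57 50.24 11.7 ]
```

The rows are not in the units I measure in: shifts go in shares of 0.75 m and turns go in shares of 180 degrees. I convert before sending: 21 cm / 75 = 0.28, 20.1 cm / 75 = 0.268.

Emit:
send_rows:
  plan:
    - [[0.0133,0.0133,0,0,0,0],[0.04,0.0387,0,0,0,0],[0.08,0.076,0,0,0,0],[0.12,0.1147,0,0,0,0],[0.16,0.1533,0,0,0,0],[0.2,0.1907,0,0,0,0],[0.24,0.2293,0,0,0,0],[0.28,0.268,0,0,0,0]]
  fingers: 0

```text
clock: 0.77
tool_pos: [0.3935, 0.335, 0.2265]
orientation: [180.0, 0.0, -25.5]
force: [1.6, 0.4, -0.4]
opening: 0.04
gripper_force: 0.0
```

Emit:
send_rows:
  plan:
    - [[0.04,0.0387,0,0,0,0],[0.08,0.076,0,0,0,0],[0.12,0.1147,0,0,0,0],[0.16,0.1533,0,0,0,0],[0.2,0.1907,0,0,0,0],[0.24,0.2293,0,0,0,0],[0.28,0.268,0,0,0,0],[0.32,0.3053,0,0,0,0]]

```text
clock: 1.43
tool_pos: [0.5113, 0.0251, 0.2267]
orientation: [-180.0, -0.0, -25.5]
force: [0.2, 0.5, 0.5]
opening: 0.0002
gripper_force: 0.0
```

In the tool's units: 11.7 cm / 75 = 0.156, 10 cm / 75 = 0.1333.

Emit:
send_rows:
  plan:
    - [[0.0333,0.032,0,0,0,0],[0.06,0.0573,0.0267,0,0,0],[0.08,0.076,0.0533,0,0,0],[0.0933,0.0893,0.08,0,0,0],[0.1009,0.0965,0.1067,0,0,0],[0.1009,0.0965,0.1333,0,0,0],[0.1009,0.0965,0.156,0,0,0],[0.1009,0.0965,0.156,0,0,0]]

```text
clock: 2.1
tool_pos: [0.5458, -0.0712, 0.1059]
orientation: [179.8, 0.3, -25.6]
force: [-0.3, 0.2, -1.0]
opening: 0.0008
gripper_force: 0.0
```

```bash
python3 - <<'E'
from h import *
st(); print(shift([.5481,-.0708,.075]))
E
```

```text
{'clock': 2.1, 'tool_pos': [0.5458, -0.0712, 0.1059], 'orientation': [179.816, 0.3221, -25.579], 'joint_pos': [12.9215, 15.475, -23.957, -0.0728, -50.9347, 51.5461], 'force': [-0.3068, 0.1567, -1.0036], 'opening': 0.0008}
[ 0.21 -0.15  3.09]
```

In the tool's units: 3.3 cm / 75 = 0.044, 3.1 cm / 75 = 0.0413.

Emit:
send_rows:
  plan:
    - [[0,0,0.0107,0,0,0],[0,0,0.024,0,0,0],[0,0,0.0347,0,0,0],[0,0,0.0413,0,0,0],[0,0,0.044,0,0,0],[0,0,0.044,0,0,0],[0,0,0.044,0,0,0]]

```text
clock: 2.68
tool_pos: [0.549, -0.0702, 0.0768]
orientation: [-180.0, -0.0, -25.5]
force: [-0.3, -0.3, 0.3]
opening: 0.0003
gripper_force: 0.0
```

```bash
python3 - <<'E'
from h import *
st(); snap('side','side2'); im=cv2.imread('pics/side2.png')[170:370,100:400]; cv2.imwrite('pics/side2c.png',cv2.resize(im,None,fx=2.5,fy=2.5))
E
```

```text
{'clock': 2.6833, 'tool_pos': [0.549, -0.0702, 0.0768], 'orientation': [-179.9953, -0.0168, -25.4663], 'joint_pos': [12.9941, 17.541, -25.7038, 0.0093, -46.7392, 51.5332], 'force': [-0.3245, -0.261, 0.2837], 'opening': 0.0003}
```

View pics/side2c.png

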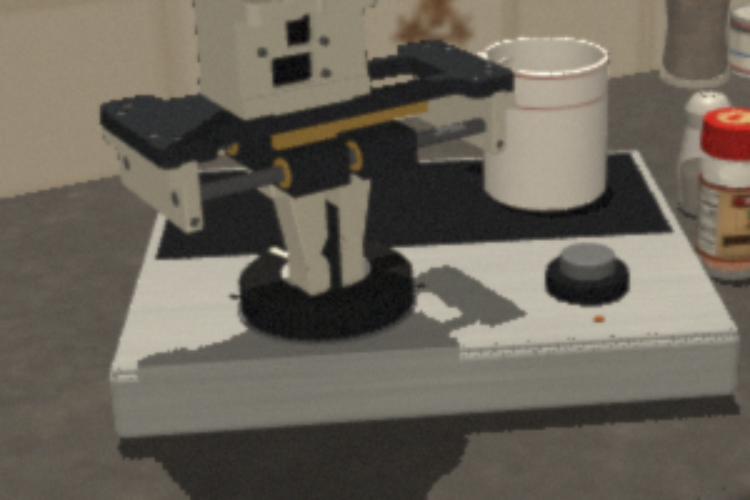

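The side view shows the shut tips just above the dial's near-left rim area, at crop (320,285). The gripper body is clear of the mug at (545,120). Next I press.

In the tool's units: 1.15 cm / 75 = 0.0153, 1.05 cm / 75 = 0.014.

Emit:
send_rows:
  plan:
    - [[0,0,0.004,0,0,0],[0,0,0.0067,0,0,0],[0,0,0.0093,0,0,0],[0,0,0.012,0,0,0],[0,0,0.014,0,0,0],[0,0,0.0153,0,0,0],[0,0,0.0153,0,0,0],[0,0,0.0153,0,0,0]]

```text
clock: 3.4
tool_pos: [0.5489, -0.0702, 0.0656]
orientation: [-180.0, -0.0, -25.5]
force: [-2.2, 2.4, 6.5]
opening: 0.0006
gripper_force: 3.5
```

```bash
python3 - <<'E'
from h import *
st()
# arc rows: commanded start p0, yaw -25.5, clockwise about D; shifts in tool axes at start
p0=np.array([.5481,-.0708]); y0=-25.5
for a in range(4,33,4):
    t=np.radians(-a); R=np.array([[np.cos(t),-np.sin(t)],[np.sin(t),np.cos(t)]]); q=D+R@(p0-D)
    print(a,shift(np.r_[q,0],np.r_[p0,0],[180,0,y0]))
E
```

```text
{'clock': 3.4, 'tool_pos': [0.5489, -0.0702, 0.0656], 'orientation': [-179.9876, -0.0203, -25.4681], 'joint_pos': [12.998, 18.3598, -26.3576, 0.0041, -45.2591, 51.531], 'force': [-2.1918, 2.4377, 6.5452], 'opening': 0.0006}
4 [ 0.12 -0.19 -0.  ]
8 [ 0.25 -0.37 -0.  ]
12 [ 0.39 -0.55 -0.  ]
16 [ 0.54 -0.71 -0.  ]
20 [ 0.71 -0.86 -0.  ]
24 [ 0.88 -1.   -0.  ]
28 [ 1.06 -1.13 -0.  ]
32 [ 1.26 -1.24 -0.  ]
```

In the tool's units: 0.05 cm / 75 = 0.0007.

Emit:
send_rows:
  plan:
    - [[0,0,0.0007,0,0,0],[0,0,0.0007,0,0,0],[0,0,0.0007,0,0,0]]

```text
clock: 3.65
tool_pos: [0.5489, -0.0701, 0.0652]
orientation: [-180.0, -0.0, -25.5]
force: [-2.8, 2.3, 8.9]
opening: 0.0004
gripper_force: 4.1
```

In the tool's units: 1.26 cm / 75 = 0.0168, -1.24 cm / 75 = -0.0165, 32 degrees / 180 = 0.1778.

Emit:
send_rows:
  plan:
    - [[0.0016,-0.0025,0,0,0,0.0222],[0.0033,-0.0049,0,0,0,0.0444],[0.0052,-0.0073,0,0,0,0.0667],[0.0072,-0.0095,0,0,0,0.0889],[0.0095,-0.0115,0,0,0,0.1111],[0.0117,-0.0133,0,0,0,0.1333],[0.0141,-0.0151,0,0,0,0.1556],[0.0168,-0.0165,0,0,0,0.1778]]

```text
clock: 4.32
tool_pos: [0.5657, -0.0642, 0.0652]
orientation: [-180.0, -0.0, -57.7]
force: [-4.6, 2.8, 7.3]
opening: 0.0003
gripper_force: 3.9
```

```bash
cat >> h.py <<'E'
def dialang(n,f,z=.07):
    t=snap(n,f); gg=cv2.cvtColor(t['img'],cv2.COLOR_RGB2GRAY).astype(np.float32); an=np.arange(-120,110,2.); th=np.radians(an-55)
    V=0
    for r in(.036,.042):
        P=np.array([proj(t,np.r_[D+r*np.array([np.cos(a),np.sin(a)]),z]) for a in th],np.float32)
        V=V+cv2.remap(gg,P[:,:1].copy(),P[:,1:].copy(),1)[:,0]/2
    print(n,[(int(a),int(v)) for a,v in zip(an,V) if v>70])
E
python3 - <<'E'
from h import *
st(); dialang('side','s3',.066); dialang('top','t3',.066)
im=np.hstack([cv2.resize(cv2.imread('pics/s3.png')[200:330,140:300],(400,325)),cv2.resize(cv2.imread('pics/t3.png')[150:280,160:320],(400,325))]); cv2.imwrite('pics/c3.png',im)
E
```

```text
{'clock': 4.3167, 'tool_pos': [0.5657, -0.0642, 0.0652], 'orientation': [-179.9694, -0.0048, -57.6651], 'joint_pos': [13.2065, 19.6597, -24.3368, -0.0076, -45.973, 19.1337], 'force': [-4.5668, 2.8109, 7.3302], 'opening': 0.0003}
side [(-88, 73), (-86, 81), (-84, 78), (-70, 82), (-68, 95), (-66, 109), (-64, 111), (-62, 110), (-60, 111), (-58, 113), (-56, 112), (-54, 113), (-52, 114), (-50, 115), (-48, 114), (-46, 105), (-44, 101), (-42, 97), (-40, 86), (6, 129), (8, 143), (10, 147), (12, 147), (14, 147), (16, 147), (18, 147), (20, 146), (22, 147), (24, 148), (26, 146), (28, 136), (30, 105), (32, 85), (44, 79), (46, 87), (48, 93), (50, 102), (52, 115), (54, 126), (56, 133), (58, 137), (60, 141), (62, 141), (64, 142), (66, 143), (68, 144), (70, 146), (72, 146), (74, 145), (76, 133), (78, 116), (80, 103), (82, 95), (84, 92), (86, 90), (88, 87), (90, 86), (92, 85), (94, 84), (96, 84), (98, 83), (100, 83), (102, 84), (104, 84), (106, 86), (108, 89)]
top [(-120, 90), (-118, 91), (-116, 92), (-114, 92), (-112, 92), (-110, 92), (-108, 92), (-106, 91), (-104, 91), (-102, 92), (-100, 91), (-98, 91), (-96, 92), (-94, 92), (-92, 91), (-90, 88), (-88, 77), (10, 110), (12, 178), (14, 234), (16, 234), (18, 208), (20, 133), (22, 73)]
```

View pics/c3.png

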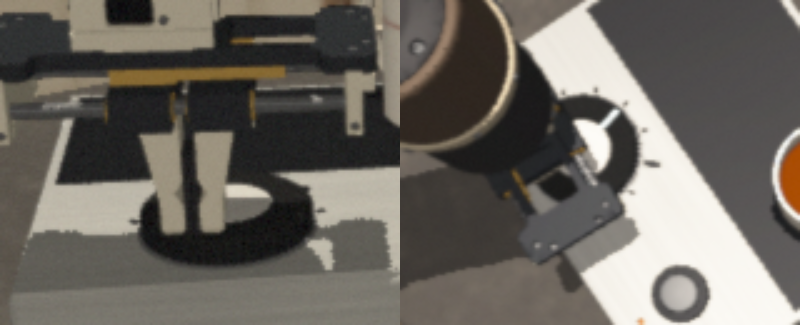

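The top camera shows the pointer at +16°, so the first click is done and the tip hasn't slipped. The same arc repeats in the rotated tool frame.

In the tool's units: -1.18 cm / 75 = -0.0157, 1.15 cm / 75 = 0.0153, 30 degrees / 180 = 0.1667.

Emit:
send_rows:
  plan:
    - [[0.0016,-0.0025,0,0,0,0.0222],[0.0033,-0.0049,0,0,0,0.0444],[0.0052,-0.0073,0,0,0,0.0667],[0.0072,-0.0095,0,0,0,0.0889],[0.0095,-0.0115,0,0,0,0.1111],[0.0117,-0.0133,0,0,0,0.1333],[0.0141,-0.0151,0,0,0,0.1556],[0.0153,-0.0157,0,0,0,0.1667]]

```text
clock: 5.08
tool_pos: [0.5824, -0.0676, 0.0654]
orientation: [-179.9, 0.0, -87.7]
force: [-1.0, 2.5, 7.7]
opening: 0.0003
gripper_force: 3.9
```

```bash
python3 - <<'E'
from h import *
st(); dialang('top','t4',.066)
E
```

```text
{'clock': 5.0833, 'tool_pos': [0.5824, -0.0676, 0.0654], 'orientation': [-179.9203, 0.0127, -87.6873], 'joint_pos': [12.4758, 20.9755, -22.1881, 0.0022, -46.7557, -10.1646], 'force': [-1.013, 2.4672, 7.6796], 'opening': 0.0003}
top [(-20, 108), (-18, 172), (-16, 217), (-14, 232), (-12, 189), (-10, 130), (-8, 70), (80, 75), (82, 82), (84, 83), (86, 88), (88, 86), (90, 80)]
```

In the tool's units: -1.18 cm / 75 = -0.0157, 1.15 cm / 75 = 0.0153, 30 degrees / 180 = 0.1667.

Emit:
send_rows:
  plan:
    - [[0.0016,-0.0025,0,0,0,0.0222],[0.0033,-0.0049,0,0,0,0.0444],[0.0052,-0.0073,0,0,0,0.0667],[0.0072,-0.0095,0,0,0,0.0889],[0.0095,-0.0115,0,0,0,0.1111],[0.0117,-0.0133,0,0,0,0.1333],[0.0141,-0.0151,0,0,0,0.1556],[0.0153,-0.0157,0,0,0,0.1667]]

```text
clock: 5.8
tool_pos: [0.5948, -0.0787, 0.0654]
orientation: [-179.9, 0.1, -117.7]
force: [-1.1, 2.4, 8.3]
opening: 0.0004
gripper_force: 3.8
```

```bash
python3 - <<'E'
from h import *
st(); dialang('top','t5',.066)
E
```

```text
{'clock': 5.8, 'tool_pos': [0.5948, -0.0787, 0.0654], 'orientation': [-179.9215, 0.0582, -117.6922], 'joint_pos': [11.1117, 22.0476, -20.4156, 0.0052, -47.4392, -38.8075], 'force': [-1.1117, 2.4099, 8.2843], 'opening': 0.0004}
top [(-52, 71), (-50, 126), (-48, 189), (-46, 226), (-44, 214), (-42, 161), (-40, 100), (74, 74), (76, 75), (78, 73), (80, 74), (82, 74), (84, 79), (86, 80), (88, 81), (90, 78), (92, 77), (94, 76), (96, 75), (98, 72), (100, 70)]
```

The pointer is at -45°. I lift straight up.

In the tool's units: -5.5 cm / 75 = -0.0733, -4.9 cm / 75 = -0.0653.

Emit:
send_rows:
  plan:
    - [[0,0,-0.004,0,0,0],[0,0,-0.0093,0,0,0],[0,0,-0.02,0,0,0],[0,0,-0.0333,0,0,0],[0,0,-0.0493,0,0,0],[0,0,-0.0653,0,0,0],[0,0,-0.0733,0,0,0],[0,0,-0.0733,0,0,0]]

```text
clock: 6.52
tool_pos: [0.5948, -0.0789, 0.1216]
orientation: [-179.9, 0.1, -117.5]
force: [-0.4, -0.1, 0.8]
opening: 0.0003
gripper_force: 0.0
```

```bash
python3 - <<'E'
from h import *
st(); dialang('top','t6',.07); print(shift([.449,-.1793,.12]))
E
```

```text
{'clock': 6.5167, 'tool_pos': [0.5948, -0.0789, 0.1216], 'orientation': [-179.8556, 0.0888, -117.472], 'joint_pos': [11.1033, 18.4537, -17.1493, 0.0254, -54.2287, -38.5902], 'force': [-0.407, -0.1192, 0.7501], 'opening': 0.0003}
top [(-48, 94), (-46, 147), (-44, 199), (-42, 225), (-40, 196), (-38, 137), (-36, 77)]
[15.62  8.25  0.02]
```

In the tool's units: 15.6 cm / 75 = 0.208, 8.25 cm / 75 = 0.11, -45 degrees / 180 = -0.25.

Emit:
send_rows:
  plan:
    - [[0.0133,0.0067,0,0,0,-0.0167],[0.04,0.0213,0,0,0,-0.05],[0.0693,0.036,0,0,0,-0.0833],[0.1013,0.0533,0,0,0,-0.1167],[0.1333,0.0707,0,0,0,-0.15],[0.1653,0.0867,0,0,0,-0.1833],[0.1947,0.1027,0,0,0,-0.2167],[0.208,0.11,0,0,0,-0.25]]

```text
clock: 7.23
tool_pos: [0.4454, -0.1801, 0.1187]
orientation: [179.9, 0.1, -72.3]
force: [-0.6, 0.8, -0.1]
opening: 0.0002
gripper_force: 0.0
```

In the tool's units: -20 degrees / 180 = -0.1111.

Emit:
send_rows:
  plan:
    - [[0,0,0,0,0,-0.0333],[0,0,0,0,0,-0.0667],[0,0,0,0,0,-0.1],[0,0,0,0,0,-0.1111],[0,0,0,0,0,-0.1111],[0,0,0,0,0,-0.1111]]

```text
clock: 7.73
tool_pos: [0.4483, -0.1791, 0.1191]
orientation: [180.0, 0.0, -52.6]
force: [0.6, 0.5, 1.2]
opening: 0.0005
gripper_force: 0.0
```

```bash
python3 - <<'E'
from h import *
st(); dialang('top','t7',.07); print(shift([.449,-.1793,.078]))
s=snap('side','s7'); im=np.hstack([cv2.resize(cv2.imread('pics/s7.png')[180:330,140:420],(400,214)),cv2.resize(cv2.imread('pics/t7.png')[175:325,185:465],(400,214))]); cv2.imwrite('pics/c7.png',im)
E
```

```text
{'clock': 7.7333, 'tool_pos': [0.4483, -0.1791, 0.1191], 'orientation': [179.9613, 0.0381, -52.5855], 'joint_pos': [1.62, 8.3495, -31.47, -0.0108, -50.2341, 35.8014], 'force': [0.6371, 0.5262, 1.2346], 'opening': 0.0005}
top [(-120, 96), (-118, 96), (-116, 95), (-114, 94), (-112, 95), (-110, 95), (-108, 95), (-106, 95), (-104, 94), (-102, 93), (-100, 92), (-98, 92), (-96, 91), (-94, 89), (-92, 87), (-90, 86), (-88, 85), (-86, 84), (-84, 84), (-82, 83), (-80, 82), (-78, 79), (-76, 76), (-74, 78), (-72, 74), (-70, 78), (-68, 74), (-66, 74), (-64, 74), (-62, 77), (-60, 76), (-58, 75), (-56, 72), (-54, 76), (-52, 87), (-50, 105), (-48, 115), (-46, 123), (-44, 123), (-42, 119), (-40, 112), (-38, 102), (-36, 90), (-34, 77)]
[ 0.05 -0.04  4.11]
```

View pics/c7.png

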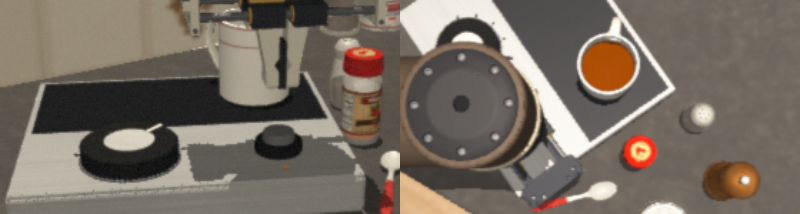

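The side view shows the tips directly above the key, at (282,85) over (280,135), clear of the mug and jar. Before pressing I check the pointer against the long mark.

```bash
python3 - <<'E'
from h import *
for f in('side1','s7','top1','t6'):
    t=dict(np.load(f'pics/{f}.npz')); gg=cv2.cvtColor(t['img'],cv2.COLOR_RGB2GRAY).astype(np.float32); an=np.arange(-75,75,1.)
    for C in([.5665,-.097],[.566,-.0981]):
      V=0
      for r in(.034,.038,.042):
        P=np.array([proj(t,np.r_[np.array(C)+r*np.array([np.cos(a),np.sin(a)]),.07]) for a in np.radians(an-55)],np.float32)
        V=V+cv2.remap(gg,P[:,:1].copy(),P[:,1:].copy(),1)[:,0]/3
      k=np.argmax(np.where(abs(abs(an)-45)<20,V,0)); w=np.clip(V-80,0,None)*(abs(an-an[k])<9); print(f,C,(w*an).sum()/w.sum())
E
```

```text
side1 [0.5665, -0.097] 49.236722896753854
side1 [0.566, -0.0981] 51.05490690198874
s7 [0.5665, -0.097] -41.39925563454076
s7 [0.566, -0.0981] -40.50004073093032
top1 [0.5665, -0.097] 46.898874979975695
top1 [0.566, -0.0981] 48.69356668060713
t6 [0.5665, -0.097] -42.222241540089456
t6 [0.566, -0.0981] -41.64482971560559
```

The pointer has turned 90° in both views, so it has clicked in at the long mark. I press the key.

In the tool's units: 4.3 cm / 75 = 0.0573, 4.1 cm / 75 = 0.0547.

Emit:
send_rows:
  plan:
    - [[0,0,0.0107,0,0,0],[0.0007,0,0.024,0,0,0],[0.0007,0,0.0373,0,0,0],[0.0007,0,0.048,0,0,0],[0.0007,0,0.0547,0,0,0],[0.0007,0,0.0573,0,0,0],[0.0007,0,0.0573,0,0,0]]

```text
clock: 8.42
tool_pos: [0.4486, -0.1796, 0.0758]
orientation: [179.9, 0.0, -52.5]
force: [-0.8, -0.0, 1.1]
opening: 0.0001
gripper_force: 0.0
```

In the tool's units: 1.1 cm / 75 = 0.0147, 1 cm / 75 = 0.0133.

Emit:
send_rows:
  plan:
    - [[0,0,0.0027,0,0,0],[0,0,0.0053,0,0,0],[0,0,0.008,0,0,0],[0,0,0.0107,0,0,0],[0,0,0.0133,0,0,0],[0,0,0.0147,0,0,0],[0,0,0.0147,0,0,0],[0,0,0.0147,0,0,0]]

```text
clock: 9.08
tool_pos: [0.4495, -0.1796, 0.0662]
orientation: [-180.0, -0.0, -52.5]
force: [-1.6, 1.9, 8.8]
opening: 0.0003
gripper_force: 4.4
```

In the tool's units: 0.1 cm / 75 = 0.0013, 0.05 cm / 75 = 0.0007.

Emit:
send_rows:
  plan:
    - [[0,0,0.0007,0,0,0],[0,0,0.0013,0,0,0],[0,0,0.0013,0,0,0],[0,0,0.0013,0,0,0]]

```text
clock: 9.42
tool_pos: [0.4495, -0.1796, 0.066]
orientation: [-180.0, -0.1, -52.4]
force: [-4.6, 2.7, 18.9]
opening: 0.0005
gripper_force: 9.3
```

The key is fully down: z has stalled at 0.066 and the force is rising. I release it and back off upwards.

In the tool's units: -10 cm / 75 = -0.1333, -8 cm / 75 = -0.1067.

Emit:
send_rows:
  plan:
    - [[0,0,-0.004,0,0,0],[0,0,-0.0107,0,0,0],[0,0,-0.02,0,0,0],[0,0,-0.0333,0,0,0],[0,0,-0.0533,0,0,0],[0,0,-0.08,0,0,0],[0,0,-0.1067,0,0,0],[0,0,-0.1333,0,0,0]]

```text
clock: 10.08
tool_pos: [0.4485, -0.1796, 0.1655]
orientation: [180.0, 0.0, -52.5]
force: [0.2, -0.3, -0.9]
opening: 0.0006
gripper_force: 0.0
```

In the tool's units: -16 cm / 75 = -0.2133, -13 cm / 75 = -0.1733.

Emit:
send_rows:
  plan:
    - [[0,0,-0.0267,0,0,0],[-0.0107,-0.0213,-0.04,0,0,0],[-0.0267,-0.0533,-0.04,0,0,0],[-0.0467,-0.0933,-0.04,0,0,0],[-0.0667,-0.1333,-0.04,0,0,0],[-0.0867,-0.1733,-0.04,0,0,0],[-0.1067,-0.2133,-0.04,0,0,0],[-0.1067,-0.2133,-0.04,0,0,0]]

```text
clock: 10.75
tool_pos: [0.5294, -0.0149, 0.1946]
orientation: [-180.0, -0.0, -52.3]
force: [-0.3, -0.3, 0.4]
opening: 0.0006
gripper_force: 0.0
```

```bash
python3 - <<'E'
from h import *
st(); snap('side','s9'); snap('top','t9')
im=np.hstack([cv2.resize(cv2.imread('pics/s9.png')[170:340,130:430],(400,227)),cv2.resize(cv2.imread('pics/t9.png')[165:335,165:465],(400,227))]); cv2.imwrite('pics/c9.png',im)
E
```

```text
{'clock': 10.75, 'tool_pos': [0.5294, -0.0149, 0.1946], 'orientation': [-179.9581, -0.0136, -52.3226], 'joint_pos': [19.6252, 8.2325, -20.3188, -0.0001, -61.4046, 18.0523], 'force': [-0.2808, -0.307, 0.4285], 'opening': 0.0006}
```

View pics/c9.png

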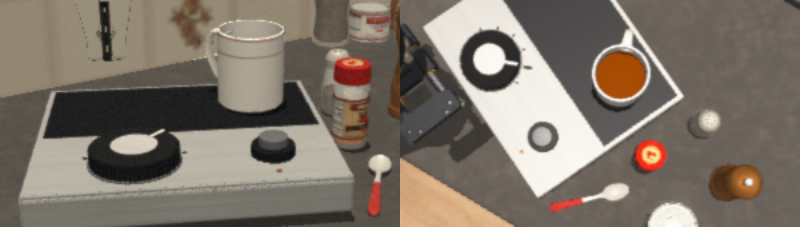

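The pointer at (512,64) is aligned with the long mark at (527,66). The key at (543,136) is up again, nothing else has moved, and the robot is clear.

```bash
python3 -c "
from plant import ctrl
print(ctrl.close_job())"
```

```text
the job is handed in; nothing more can be done
None
```

I turned the dial three clicks to the long mark, then pressed the start key fully down and let it come up; the final pictures show the mug and the other items unmoved, and the job is handed in (about 11 s on the robot clock, no verdict returned).

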